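# Look over a ringed crack in a marble panel with clip lamp and loupe

### The arm

A 6-joint arm with a two-finger parallel gripper is mounted at the origin on the work surface. World frame = base frame: x ahead of the robot, y to its left, z up, the work surface at z = 0. Lengths are in m, angles in rad, forces in N, time in s.
With the tool pointing down it reaches from about 0.325 to 0.9 m from the base axis. Payload 6.1 kg.
Tool frame: the origin (TCP) lies midway between the tips of the shut fingers; the grasp point (between the pads) lies 19 mm behind it; z points along the fingers, y is the line along which they close (so a half turn about z gives the same grasp; the last joint's range is limited). The gripper opens to 85 mm and grips with 20 to 120 N. Pads are 22 mm wide; open, the fingers measure 114 mm over their backs; the gripper's body (76 mm by 85 mm) begins 54 mm behind the grasp point. The pads swing forward as they close: fully open they stand 13 mm farther back than shut.
Start: joints at [1.213, 0.22, 1.526, -0, 1.395, -0.126], TCP at [0.144, 0.608, 0.204] pointing down, gripper open.
Joint ranges: [-2.98, 2.98], [-0.91, 2.08], [0.09, 2.57], [-1.24, 4.39], [0.2, 2.65], [-2.68, 2.68]. Speed limits (rad/s): [2.57, 2.57, 3.01, 3.14, 3.14, 3.14].

### API

Orientations are given as a unit quaternion [x, y, z, w].
In Python, from rig import r gives the robot as it stands.
- The arm moves only by the tool jog_arm, never from a script. Its argument "commands" is one flat list of numbers, 5 for each row, row after row: the shift along the tool's x, y, z in m, then the turn about the tool's z in degrees, then the finger opening in m, from 0 to 0.0854. A call has exactly 5 rows; each row shifts and turns the commanded pose from where the row before left it, along the tool's axes as they then stand; what a row does not reach is not made up. A row lasts 1/8 s, in which the tool goes at most 62.5 mm and 10.7 degrees, less where a joint would pass 70% of its speed; a pose out of reach is approached as far as the arm can. A call with a gripper value outside its range is refused whole. The fingers move at their own pace and stop on an object; the grip force is fixed at half the most. Time passes only in rows, so rows that do not move let the fingers close, or fill a call up. It gives the time, the measured TCP pose, the force, the opening and the grip force at its end, in the units of the state.
- r.observe(): the state, without advancing time (a new reading comes with each control period).
- r.get_image(name): name is "scene" or "top" or "wrist"; returns the picture (384x512x3 uint8, red, green, blue); there is no depth.
- r.get_calibration(name): a dict with "mtx" (3x3 intrinsics, pixels), "pose" (4x4, takes a point from camera to world coordinates). Camera axes: x right, y down, z forward; pixel columns grow to the right and rows downward; lengths in m; the calibration is good to about 2 mm. A picture is of the moment at which its call begins: read the wrist's pose just before it. get_calibration takes no time and is no camera call; for the wrist camera it gives the pose at the moment of the call.
- r.close_job(): hands the job in; it is judged then, once.
The state is a dict: "time": time; "q": joint angles; "qvel": joint speeds; "effort": joint torques, N m; "ee_pos": TCP position; "tcp_rot": TCP orientation; "force": force on the tool from outside, world axes, zero at the start; "wrist_torque": the same for the moment, N m; "gripper_width": finger opening in m; "gripper_force": force on a finger pad.
Only numpy, scipy, OpenCV 4.12 (cv2) and the standard library are available. Lean on these libraries where they do the work, as an engineer would, in place of code of your own. Each camera call takes 0.05 s, during which the arm holds its last target. There are 200 camera calls.

### The job

A hairline crack in the marble panel has been ringed in crayon and wants looking over in raking light. Take the clip lamp off the tool tray and clip it fully down onto the top edge of the stop board, straight across from the ringed crack with its head shining over the stone; then pick up the loupe and hold it still and level, centred over the ring, with the lens at the height of the pencil line on the stop board (its focal height). Finish while still holding the loupe there in the gripper with it touching nothing else; never let it knock against the stone, and leave the chisel, hammer and mallet where they are.

Things in the scene. Friction and masses are not known exactly. Their poses are not given: they have to be found in the camera images.
- stop: Stop board screwed to the bench beside the stone: a plywood board on edge, 340 mm long, 18 mm thick, 145 mm high, two steel angle irons (reaching 50 mm out, 60 mm high) on its rear (+y) side. Origin: middle of its underside on the bench. x along the board, y across it (the stone lies against its -y face), z up. Fixed.
- edge (a point): Middle of the stop board's top edge, 145 mm above the bench; axes as the board's.
- focus_line (a point): Middle of the pencil line ruled level round the stop board, on the face towards the stone, 115 mm above the bench, which is 60 mm above the stone's top face; axes as the board's. It marks where the middle of the loupe's lens is in focus.
- stone: Half-carved marble panel, 260 x 160 mm, top face flat and 55 mm above the bench (40 mm slab on 15 mm battens), long side (x) along the stop board and touching it. A carved rosette 88 mm across, standing 7 mm (its middle knob 9 mm) above the face, at its +x end. Origin: on the bench under its middle. Fixed.
- flaw: Hairline crack inside a dark crayon ring, 36 mm across, drawn on the flat top face of the stone, anywhere on the plain part. Origin: centre of the ring, on the face, 55 mm above the bench.
- tray: Shallow wooden tool tray with chisels in it, 260 (x) x 140 (y) x 60 mm high; its end walls are 18 mm thick, 60 mm high. The lamp starts clipped on the end wall nearest the robot (-x). Origin: under its middle. Fixed.
- lamp: Small black battery clip lamp, about 120 g, like a big clothes peg standing jaws down on an edge: jaws 34 mm wide reach 34 mm down either side, two sprung handles rise above, a round aluminium lamp head 31 mm across sits outside one jaw. Origin: middle of the throat, which rests on the edge; hinge pin 16 mm above. x across the edge (head points to -x), y along edge and pin, z up.
- lamp_grip (a point): Midway between the lamp's handles, 45 mm above its origin: squeeze them here, fingers closing along the lamp's x. Handles run from 12 to 61 mm above the origin and lean apart: 43 mm over their outer faces here, 50 mm at the top; squeezed to the stop they are parallel, 30 mm over the faces.
- lamp_head (a point): Middle of the lamp head's front glass, 34 mm out from the lamp's origin along -x, 15 mm below it.
- lamp_jaw (a joint): Opening of the lamp's sprung jaws, rad: 0 clipped on an 18 mm edge (jaws parallel, grip about 5 N), 0.44 handles squeezed to the stop (needs 10 N; grip with 20 N or more): the jaw tips are then 39 mm apart and each half has turned 0.22 rad, so the lamp body leans 0.22 rad; -0.3 shut on nothing.
- loupe: Hand loupe lying flat on the bench, about 90 g: round steel frame 64 mm across, 14 mm thick, with a glass lens; straight black handle, 18 mm wide and 16 mm thick with flat sides, from 52 to 144 mm from the lens centre along -x. It shares two places with the chisel. Origin: under the lens centre, at the level of the underside of frame and handle. z up through the lens.
- lens (a point): Centre of the loupe's lens, 7 mm above its underside.
- loupe_grip (a point): Place to grip the loupe's handle (fingers closing along the loupe's y), 72 mm from the lens centre along -x, 8 mm above the underside.
- chisel: Bystander: steel stone chisel lying on the bench, 12 mm thick, 170 mm long from its origin along -x (cutting end at the origin). Leave alone.
- mallet: Bystander: round carver's mallet standing upright on its brass head, 54 mm across, 198 mm tall. Origin: under its middle. Leave alone.
- hammer: Bystander: stone hammer lying on the bench behind the stop board, steel head 42 x 85 x 42 mm, wooden handle towards -x, 243 mm long overall. Origin: on the bench near the middle of its length. Leave alone.

How it is judged:
By the outcome, as a careful person would: the job done as asked, in the order asked, and still so for the second after the job is handed in, while the arm keeps its last pose, push and grip.
It also fails if it takes over 51 s, if anything falls off the work surface, if the arm or the gripper's body presses on something with over 40 N, if the wrist force passes 120 N, or if a joint passes its speed limit or range.

## Working session

There is one attempt and no reset: what is moved stays moved. The work goes in short steps, Python scripts to look and compute and a tool call to move; the robot and the scene stay as the last step left them, time stands still between calls to the robot, and variables do not carry over. Pictures are saved under pics/ and viewed, at most 10 in all, crops included, and the job is handed in when it is done.

Besides the shell and the picture viewer there is one more tool, called after ">>>" as name(argument=value, ...) on one line, values as JSON. jog_arm: Moves the arm, as the interface text tells. Its arguments: {"type":"object","properties":{"commands":{"type":"array","items":{"type":"number"}}},"required":["commands"]}

```bash
mkdir -p pics; ls
python3 - <<'E'
from rig import r
import cv2,numpy as np
s=r.observe(); print(s)
for n in ("scene","top","wrist"):
    c=r.get_calibration(n); im=r.get_image(n); np.savez(f"{n}0.npz",im=im,**c)
    print(n,np.round(c["mtx"],1).tolist(),np.round(c["pose"],4).tolist())
    cv2.imwrite(f"pics/{n}0.png",cv2.resize(im[:,:,::-1],(800,600),interpolation=cv2.INTER_CUBIC))
E
```

```text
pics
{'time': 0.0, 'q': array([ 1.21289639e+00,  2.21244138e-01,  1.52760852e+00,  1.37069030e-05,
        1.39470115e+00, -1.26114342e-01]), 'qvel': array([-8.33046811e-05, -3.30531677e-04, -3.18039315e-04, -9.02645734e-06,
        1.54262773e-03, -5.79535927e-04]), 'effort': array([ 1.30743578e-03, -4.96877360e+01, -3.89410830e+01, -7.73304509e-05,
        1.06402498e-02,  1.51993362e-05]), 'ee_pos': array([0.14334793, 0.6076638 , 0.20308951]), 'tcp_rot': array([ 1.15634686e-01,  9.93291326e-01, -9.50386133e-04, -2.41546931e-04]), 'force': array([-0.31276033, -0.19861835, -0.35971086]), 'wrist_torque': array([-0.05931391, -0.0225459 , -0.00960894]), 'gripper_force': 0.0, 'gripper_width': 0.08522066929878871}
scene [[431.2, 0.0, 257.1], [0.0, 431.2, 191.1], [0.0, 0.0, 1.0]] [[-0.665, 0.5598, -0.4944, 1.0693], [0.7468, 0.4885, -0.4513, 0.5263], [-0.0111, -0.6693, -0.7429, 0.905], [0.0, 0.0, 0.0, 1.0]]
top [[470.5, 0.0, 263.2], [0.0, 470.5, 190.4], [0.0, 0.0, 1.0]] [[0.0219, -0.9969, 0.0751, 0.4359], [-0.9998, -0.0217, 0.004, 0.0135], [-0.0024, -0.0752, -0.9972, 1.2841], [0.0, 0.0, 0.0, 1.0]]
wrist [[311.7, 0.0, 251.4], [0.0, 311.7, 185.8], [0.0, 0.0, 1.0]] [[0.2293, 0.936, 0.2671, 0.0763], [0.9734, -0.2197, -0.0655, 0.6231], [-0.0026, 0.275, -0.9614, 0.3732], [0.0, 0.0, 0.0, 1.0]]
```

View pics/top0.png

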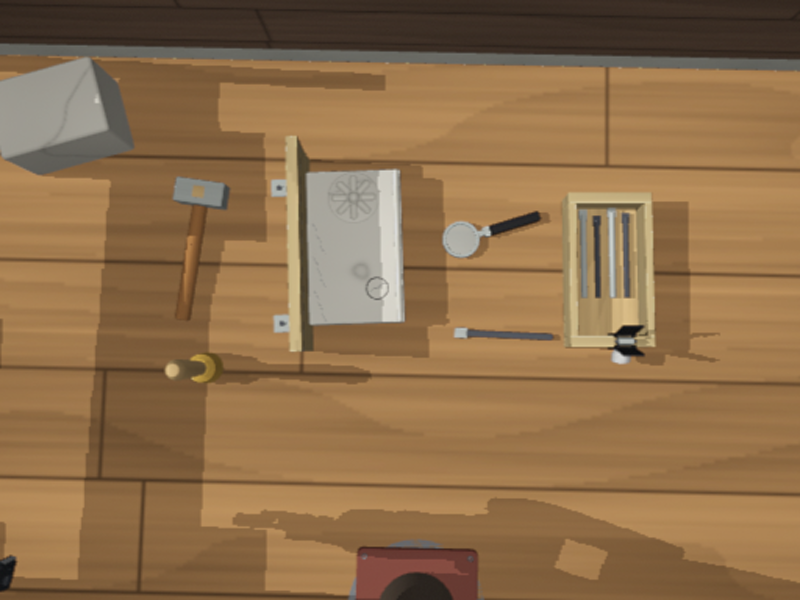

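View pics/scene0.png

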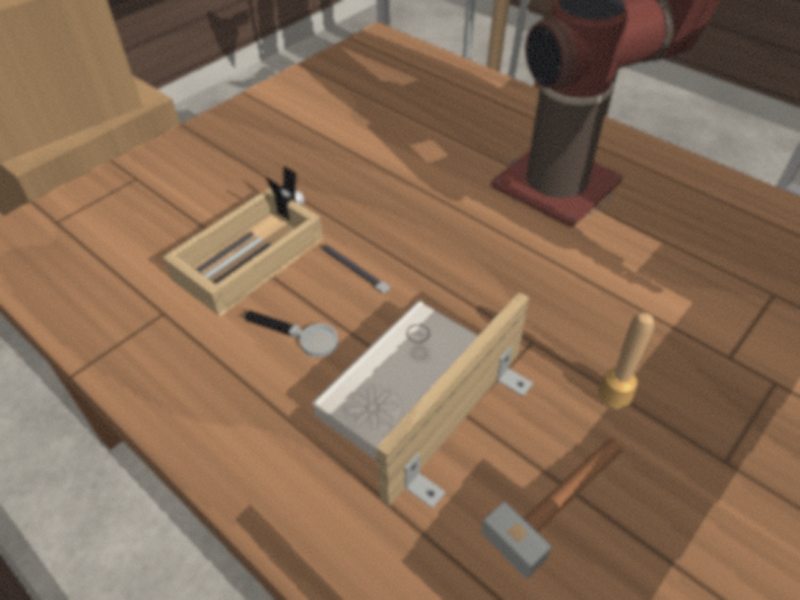

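The top view shows the board (295,135–350) with the stone on its right. The crayon ring is at (377,288) and a smudge near it at (361,270). The loupe lens is at (461,239) with its handle to the upper right, and the lamp is at (628,340) on the tray's near wall with its head towards the robot. The scene view agrees, with the ring at (418,333).

```bash
cat > h.py <<'E'
import numpy as np,cv2
def load(n): d=np.load(n+"0.npz"); return d["im"],d
def ray(d,uv,z):
    uv=np.atleast_2d(np.asarray(uv,float)); p=np.c_[uv,np.ones(len(uv))]@np.linalg.inv(d["mtx"]).T@d["pose"][:3,:3].T
    o=d["pose"][:3,3]; return (o+p*((z-o[2])/p[:,2])[:,None])
def proj(d,P):
    P=np.atleast_2d(P); c=(P-d["pose"][:3,3])@d["pose"][:3,:3]; q=c@d["mtx"].T; return q[:,:2]/q[:,2:]
def blobs(m,lo=20):
    n,l,s,c=cv2.connectedComponentsWithStats(m.astype(np.uint8)); return [(l==i,s[i],c[i]) for i in range(1,n) if s[i,4]>lo]
E
python3 - <<'E'
from h import *
im,d=load("top"); hsv=cv2.cvtColor(im,cv2.COLOR_RGB2HSV)
g=cv2.cvtColor(im,cv2.COLOR_RGB2GRAY)
for (x,y) in [(188,150),(188,200),(295,153),(320,140),(391,218),(402,217),(385,219),(410,150),(363,160),(241,176),(220,190),(300,150)]: print((x,y),im[y,x],hsv[y,x])
# black
m=(hsv[...,2]<60); m[340:]=0; m[:60]=0
for b,s,c in blobs(m,15):
    pts=np.argwhere(b)[:,::-1].astype(np.float32); print("blk",s,c.round(1),cv2.minAreaRect(pts))
a=cv2.resize(im[85:230,165:275],None,fx=3.6,fy=3.6,interpolation=cv2.INTER_CUBIC)
b=cv2.resize(im[115:240,280:425],None,fx=2.7,fy=2.7,interpolation=cv2.INTER_CUBIC)
H=max(a.shape[0],b.shape[0]); f=lambda i:np.pad(i,((0,H-i.shape[0]),(0,0),(0,0)))
o=np.hstack([f(a),f(b)]); print(o.shape); cv2.imwrite("pics/crop.png",o[:,:,::-1])
E
```

```text
(188, 150) [204 183 136] [ 21  85 204]
(188, 200) [204 183 135] [ 21  86 204]
(295, 153) [176 175 167] [ 27  13 176]
(320, 140) [174 133  86] [ 16 129 174]
(391, 218) [197 176 130] [ 21  87 197]
(402, 217) [168 173 169] [ 66   7 173]
(385, 219) [200 180 133] [ 21  85 200]
(410, 150) [156 137  98] [ 20  95 156]
(363, 160) [152 133  95] [ 20  96 152]
(241, 176) [170 167 158] [ 23  18 170]
(220, 190) [173 170 161] [ 23  18 173]
(300, 150) [172 172 164] [ 30  12 172]
blk [314 136  32  14 181] [329.2 142.5] ((329.3348693847656, 142.44955444335938), (5.651175498962402, 31.991397857666016), 73.3007583618164)
blk [380 142   2  25  27] [380.9 153.2] ((380.5, 154.0), (24.0, 1.0), 90.0)
blk [393 209  18   7  82] [401.5 211.7] ((401.5, 212.0), (6.0, 17.0), 90.0)
blk [393 221  19   7  81] [402.3 224. ] ((402.0, 224.0), (6.0, 18.0), 90.0)
(522, 788, 3)
```

View pics/crop.png

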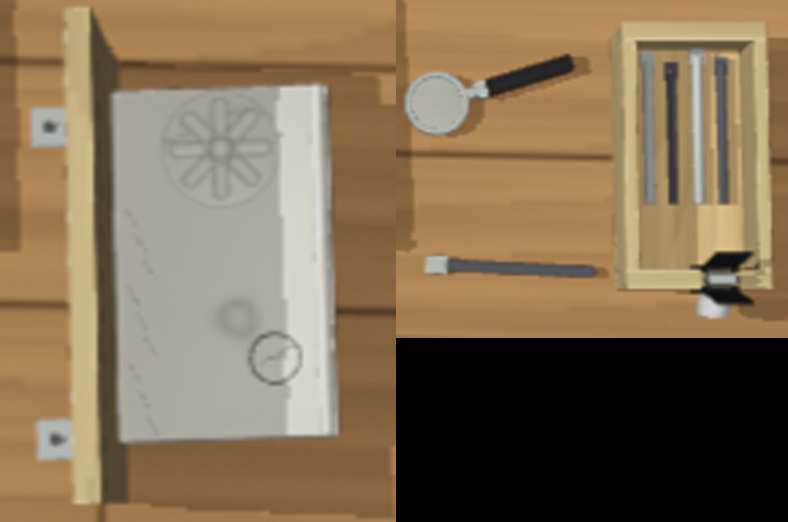

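The crop shows the ring with the crack at (275,357), the stain at (237,319), the board's top edge from (76,8) to (87,503), and the lamp on the tray's near wall with its head towards the robot.

Run:
```python
from h import *
im,d=load("top"); hsv=cv2.cvtColor(im,cv2.COLOR_RGB2HSV).astype(int); g=cv2.cvtColor(im,cv2.COLOR_RGB2GRAY).astype(int)
ang=lambda v:np.degrees(np.arctan2(v[1],v[0]))
# board top
m=(abs(hsv[...,0]-21)<4)&(abs(hsv[...,1]-86)<22)&(hsv[...,2]>180)
for b,s,c in blobs(m,100):
    p=np.argwhere(b)[:,::-1].astype(np.float32)
    z=0.145 if c[0]<250 else 0.06
    w=ray(d,p,z)[:,:2].astype(np.float32); print("ply",s,"rect",cv2.minAreaRect(w), "center",w.mean(0)) 
# per-row board centre
m2=m.copy(); m2[:,220:]=0; m2[:,:175]=0
rows=[(np.flatnonzero(m2[y]).min(),np.flatnonzero(m2[y]).max(),y) for y in range(384) if m2[y].sum()>3]
R=np.array(rows); L=ray(d,R[:,[0,2]]+[-.5,0],.145); Rr=ray(d,R[:,[1,2]]+[.5,0],.145); C=(L+Rr)/2
k=np.polyfit(C[5:-5,0],C[5:-5,1],1); print("board y=",k,"x range",C[:,0].min(),C[:,0].max(),"thick",np.median(L[:,1]-Rr[:,1]),"yaw",np.degrees(np.arctan(k[0])))
# ring
for n,win in (("top",(225,168,258,202)),("scene",None)):
    im2,d2=load(n); g2=cv2.cvtColor(im2,cv2.COLOR_RGB2GRAY).astype(np.float32)
    if win is None:
        c0=np.array([418,333])*.64; win=(c0[0]-13,c0[1]-11,c0[0]+13,c0[1]+8.5)
    u0,v0,u1,v1=map(int,win); sub=g2[v0:v1,u0:u1]; bg=cv2.medianBlur(sub.astype(np.uint8),11).astype(float)
    mm=(bg-sub)>25; p=np.argwhere(mm)[:,::-1]+[u0,v0]; w=ray(d2,p,.055)[:,:2]
    A=np.c_[2*w,np.ones(len(w))]
    for _ in range(4):
        s=np.linalg.lstsq(A,(w**2).sum(1),rcond=None)[0]; rad=np.sqrt(s[2]+s[0]**2+s[1]**2); e=abs(np.hypot(*(w-s[:2]).T)-rad); k2=e<.004; w=w[k2];A=A[k2]
    print("ring",n,s[:2],"r",rad,len(w))
# lens
gr=(hsv[...,1]<60)&(hsv[...,2]>120); gr[:,:280]=0; gr[:,318:]=0; gr[:130]=0; gr[175:]=0
for b,s,c in blobs(gr,60):
    p=np.argwhere(b)[:,::-1]; (cx,cy),rr=cv2.minEnclosingCircle(p.astype(np.float32)); print("lens",s,c,cx,cy,rr)
    e=cv2.minAreaRect(p.astype(np.float32)); print(ray(d,[cx,cy],.010),"mean",ray(d,c,.010))
    # column-wise robust: distance transform max
    dt=cv2.distanceTransform(np.pad(b.astype(np.uint8),1),cv2.DIST_L2,5); y,x=np.unravel_index(dt.argmax(),dt.shape); q=p[np.hypot(*(p-[x-1,y-1]).T)<15]; print("dt",dt.max(),ray(d,q.mean(0),.010))
bl=(hsv[...,2]<60); 
for b,s,c in blobs(bl,60):
    if 320<c[0]<340 and 130<c[1]<160:
        p=np.argwhere(b)[:,::-1].astype(float); w=ray(d,p,.014)[:,:2]; cc=w.mean(0); u=np.linalg.svd(w-cc,full_matrices=False)[2][0]; t=(w-cc)@u; print("handle",cc,u,ang(u),t.min(),t.max())
    if 390<c[0]<410 and 200<c[1]<230: print("lamp blk",c, ray(d,c,.121))
```

```text
ply [183  87  10 138 946] rect ((0.6051745414733887, 0.20651304721832275), (0.3379679322242737, 0.019032513722777367), 3.2094829082489014) center [0.60046494 0.2054769 ]
ply [ 364  123   55   99 1293] rect ((0.5847252607345581, -0.31446659564971924), (0.257836252450943, 0.13942290842533112), 1.2192699909210205) center [ 0.6028374  -0.30780303]
ply [392 143  17  70 402] rect ((0.569990873336792, -0.33803990483283997), (0.18148007988929749, 0.04158912971615791), 0.07629610598087311) center [ 0.5311542 -0.3369663]
board y= [0.05552391 0.17215866] x range 0.4364338730063981 0.7737255242718659 thick 0.017068956185539885 yaw 3.1780225131609554
ring top [0.54443098 0.07538654] r 0.018773008343355126 20
ring scene [0.53862921 0.0383865 ] r 0.006467997443300593 12
lens [283 142  31  23 486] [295.77572016 152.53703704] 298.0 151.5 15.66055965423584
[[ 0.64062465 -0.07405465  0.01      ]] mean [[ 0.63763537 -0.06802748  0.01      ]]
dt 11.587599 [[ 0.63667662 -0.06536743  0.01      ]]
handle [ 0.66662186 -0.15847994] [ 0.31514517 -0.94904348] -71.63042238895854 -0.04340772422667642 0.04405826139778451
lamp blk [401.53658537 211.65853659] [[ 0.47842105 -0.32440398  0.121     ]]
lamp blk [402.2962963 224.       ] [[ 0.44806087 -0.32626844  0.121     ]]
```

```bash
cat > plan.py <<'E'
import sys,numpy as np
from scipy.spatial.transform import Rotation as Ro
from rig import r
# usage: plan.py opening  x,y,z,tyaw[,n] ...   -> rows in tool axes (rounded, rounding carried on)
def cur():
    s=r.observe(); R=Ro.from_quat(s["tcp_rot"]).as_matrix(); return s,np.array(s["ee_pos"]),np.degrees(np.arctan2(R[1,1],R[0,1]))
if __name__=="__main__":
    s,p,ty=cur(); print("t %.2f p %s ty %.2f F %s w %.4f gf %.1f"%(s["time"],p.round(4),ty,np.round(s["force"],1),s["gripper_width"],s["gripper_force"]))
    op=float(sys.argv[1]) if len(sys.argv)>1 else 0
    for a in sys.argv[2:]:
        v=[float(x) for x in a.split(",")]; T=np.array(v[:3]); dy=(v[3]-ty+90)%180-90
        n=int(v[4]) if len(v)>4 else int(max(np.ceil(np.linalg.norm(T-p)/.058),np.ceil(abs(dy)/10),1)); print("->",a,n,"rows")
        for i in range(n):
            k=n-i; st=(T-p)/k; a1=np.radians(ty); tyv=np.array([np.cos(a1),np.sin(a1),0]); txv=np.array([np.cos(a1+np.pi/2),np.sin(a1+np.pi/2),0])
            dx,dyy,dz=round(st@txv,3),round(st@tyv,3),round(-st[2],3); dd=((v[3]-ty+90)%180-90)/k; tr=round(-dd,1)
            print(f"{dx},{dyy},{dz},{tr},{op}",end=", " if (i+1)%5 else "\n"); p=p+dx*txv+dyy*tyv-dz*np.array([0,0,1]); ty-=tr
        print()
E
python3 - <<'E'
from h import *
im,d=load("top"); v=im.max(2)
m=(v<60)
for b,s,c in blobs(m,60):
    if 390<c[0]<410: print(s,"ymax",ray(d,[s[0]-.5,c[1]],.072)[0],"ymin",ray(d,[s[0]+s[2]-.5,c[1]],.121)[0])
D=load("scene")[1]; print("ring in scene 800px:",proj(D,[.5444,.0754,.055])/.64, "edge pt",proj(D,[.5373,.202,.145])/.64,"lens",proj(D,[.6365,-.0655,.014])/.64,"lamptop",proj(D,[.464,-.334,.121])/.64)
E
python3 plan.py 0.085 0.45,0.1,0.3,30,10 0.464,-0.334,0.24,1.2,10
```

```text
[393 209  18   7  82] ymax [ 0.47970492 -0.31540734  0.072     ] ymin [ 0.47890369 -0.34651274  0.121     ]
[393 221  19   7  81] ymax [ 0.44802264 -0.31544697  0.072     ] ymin [ 0.44855687 -0.34892505  0.121     ]
ring in scene 800px: [[415.05632839 332.34518948]] edge pt [[484.67842174 334.87707911]] lens [[316.6432529 336.9103388]] lamptop [[278.99167605 174.29275035]]
t 0.15 p [0.1434 0.6078 0.2033] ty 76.72 F [-0.1 -0.7 -1.2] w 0.0855 gf 0.0
-> 0.45,0.1,0.3,30,10 10 rows
-0.042,-0.042,-0.01,4.7,0.085, -0.045,-0.039,-0.01,4.7,0.085, -0.048,-0.035,-0.01,4.7,0.085, -0.05,-0.031,-0.01,4.7,0.085, -0.053,-0.027,-0.009,4.7,0.085
-0.055,-0.022,-0.01,4.6,0.085, -0.057,-0.018,-0.009,4.7,0.085, -0.058,-0.013,-0.01,4.6,0.085, -0.058,-0.009,-0.009,4.7,0.085, -0.059,-0.004,-0.01,4.6,0.085

-> 0.464,-0.334,0.24,1.2,10 10 rows
-0.038,-0.02,0.006,2.9,0.085, -0.039,-0.019,0.006,2.9,0.085, -0.04,-0.016,0.006,2.9,0.085, -0.041,-0.014,0.006,2.9,0.085, -0.042,-0.012,0.006,2.9,0.085
-0.042,-0.01,0.006,2.9,0.085, -0.043,-0.008,0.006,2.9,0.085, -0.043,-0.006,0.006,2.8,0.085, -0.044,-0.004,0.006,2.9,0.085, -0.043,-0.003,0.006,2.8,0.085
```

>>> jog_arm(commands=[-0.042,-0.042,-0.01,4.7,0.085,-0.045,-0.039,-0.01,4.7,0.085,-0.048,-0.035,-0.01,4.7,0.085,-0.05,-0.031,-0.01,4.7,0.085,-0.053,-0.027,-0.009,4.7,0.085])

```text
time: 0.78
ee_pos: [0.2976, 0.3527, 0.2534]
tcp_rot: [0.317, 0.949, 0.0, 0.0]
force: [1.5, 0.6, -0.3]
gripper_width: 0.085
gripper_force: 0.0
```

>>> jog_arm(commands=[-0.055,-0.022,-0.01,4.6,0.085,-0.057,-0.018,-0.009,4.7,0.085,-0.058,-0.013,-0.01,4.6,0.085,-0.058,-0.009,-0.009,4.7,0.085,-0.059,-0.004,-0.01,4.6,0.085])

```text
time: 1.4
ee_pos: [0.4502, 0.0987, 0.3014]
tcp_rot: [0.501, 0.865, 0.0, 0.0]
force: [0.5, 0.2, -0.1]
gripper_width: 0.0851
gripper_force: 0.0
```

>>> jog_arm(commands=[-0.038,-0.02,0.006,2.9,0.085,-0.039,-0.019,0.006,2.9,0.085,-0.04,-0.016,0.006,2.9,0.085,-0.041,-0.014,0.006,2.9,0.085,-0.042,-0.012,0.006,2.9,0.085])

```text
time: 2.02
ee_pos: [0.4576, -0.1171, 0.2709]
tcp_rot: [0.606, 0.796, 0.0, -0.0]
force: [-0.4, -0.1, 0.0]
gripper_width: 0.0848
gripper_force: 0.0
```

>>> jog_arm(commands=[-0.042,-0.01,0.006,2.9,0.085,-0.043,-0.008,0.006,2.9,0.085,-0.043,-0.006,0.006,2.8,0.085,-0.044,-0.004,0.006,2.9,0.085,-0.043,-0.003,0.006,2.8,0.085])

```text
time: 2.65
ee_pos: [0.4635, -0.3346, 0.2406]
tcp_rot: [0.7, 0.714, 0.0, -0.0]
force: [0.8, 0.2, 0.7]
gripper_width: 0.0854
gripper_force: 0.0
```

```bash
python3 plan.py 0.085
python3 - <<'E'
from h import *
from rig import r
c=r.get_calibration("wrist"); im=r.get_image("wrist"); np.savez("w10.npz",im=im,**c)
d=dict(c); print(d["pose"][:3,3],proj(d,[[.464,-.3315,.121],[.464,-.3315,.06]]))
cv2.imwrite("pics/w1.png",cv2.resize(im[:,:,::-1],(800,600),interpolation=cv2.INTER_CUBIC))
m=im.max(2)<60
for b,s,cc in blobs(m,150): print(s,cc.round(1))
E
```

```text
t 2.65 p [ 0.4635 -0.3346  0.2406] ty 1.12 F [0.8 0.2 0.7] w 0.0854 gf 0.0
[ 0.46291105 -0.26585797  0.41070443] [[251.2792885  168.20242841]
 [251.31937163 156.35341764]]
[419   0  26  47 914] [431.8  21.9]
[224 142  21  47 626] [233.7 165.8]
[255 142  18  43 455] [263.3 163.7]
[    0   237   512   147 39432] [255.4 336.2]
```

View pics/w1.png

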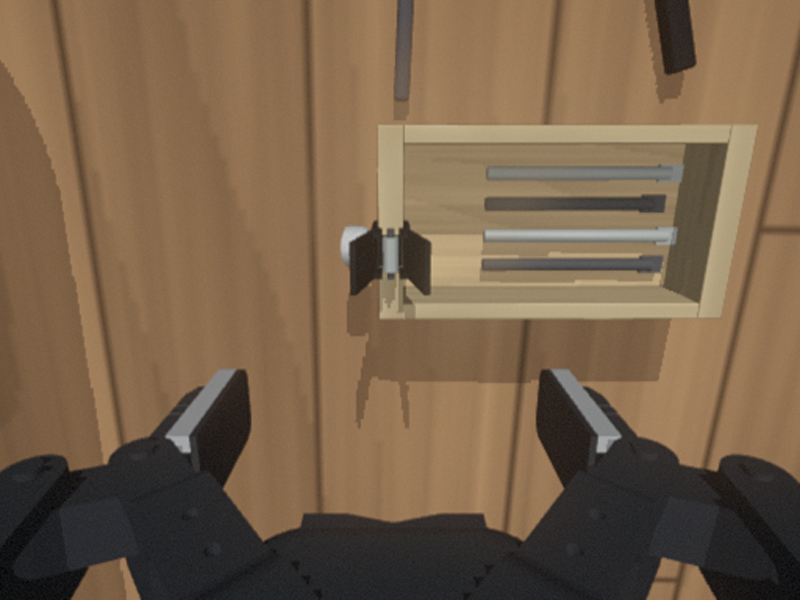

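The lamp is centred under the gripper: handle tops are at cols 350–431, rows 245–293 in the 800 px view, giving x≈0.463, y≈−0.335. The tray wall runs square to the closing direction.

>>> jog_arm(commands=[0,0,0.035,0,0.085,0,0,0.035,0,0.085,0,0,0.035,0,0.085,0,0,0.03,0,0.085,0,0,0.018,0,0.085])

```text
time: 3.32
ee_pos: [0.4628, -0.3323, 0.0862]
tcp_rot: [0.699, 0.715, -0.0, -0.001]
force: [-0.7, -0.0, 0.4]
gripper_width: 0.085
gripper_force: 0.0
```

>>> jog_arm(commands=[0,0,0,0,0.06,0,0,0,0,0.03,0,0,0,0,0.02,0,0,0,0,0.02,0,0,0,0,0.02])

```text
time: 3.95
ee_pos: [0.4664, -0.336, 0.0935]
tcp_rot: [0.7, 0.715, -0.0, 0.004]
force: [-2.9, 0.2, 14.8]
gripper_width: 0.0251
gripper_force: 59.8
```

```bash
python3 plan.py 0.02
python3 - <<'E'
from h import *
from rig import r
o=[]
for n,P in (("wrist",[.464,-.3345,.1]),("scene",[.464,-.334,.09])):
    c=r.get_calibration(n); im=r.get_image(n); u,v=proj(c,P)[0]; print(u,v)
    w,h=(90,100) if n=="wrist" else (50,55)
    u=int(np.clip(u,w,511-w)); v=int(np.clip(v,h,383-h))
    o.append(cv2.resize(im[v-h:v+h,u-w:u+w],(400,440),interpolation=cv2.INTER_CUBIC))
cv2.imwrite("pics/g1.png",np.hstack(o)[:,:,::-1])
E
```

```text
t 3.95 p [ 0.4664 -0.336   0.0935] ty 1.22 F [-2.9  0.2 14.8] w 0.0251 gf 59.8
245.93332308291411 220.60273690900198
180.06798216625884 119.88308126696147
```

View pics/g1.png

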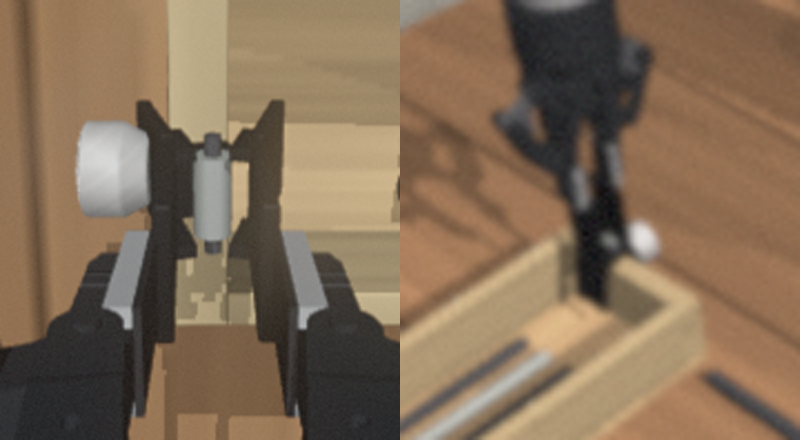

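The wrist view shows both pads on the lamp's handles, head at left (115,170), and the jaws open astride the wall at cols 168–228. The scene view agrees. I'll lift.

>>> jog_arm(commands=[0,0,-0.01,0,0.02,0,0,-0.02,0,0.02,0,0,-0.03,0,0.02,0,0,-0.05,0,0.02,0,0,-0.05,0,0.02])

```text
time: 4.68
ee_pos: [0.4635, -0.333, 0.2507]
tcp_rot: [0.7, 0.715, 0.0, 0.0]
force: [0.4, -0.8, -1.1]
gripper_width: 0.0252
gripper_force: 59.4
```

```bash
python3 plan.py 0.02 0.45,-0.05,0.3,45,8 0.537,0.202,0.27,93.2,7
python3 - <<'E'
from h import *
from rig import r
o=[]
for n,P,z in (("wrist",None,1),("scene",[.464,-.334,.2],1)):
    c=r.get_calibration(n); s=r.observe(); im=r.get_image(n); P=np.array(s["ee_pos"]); u,v=proj(c,P)[0]
    if n=="wrist": print("tcp px",u,v,"hinge pred",proj(c,P+[0,0,-.0175]),"row/col of crop",v-100,u-90); np.savez("w20.npz",im=im,tcp=P,**c)
    w,h=(90,100) if n=="wrist" else (50,55)
    u=int(np.clip(u,w,511-w)); v=int(np.clip(v,h,383-h)); print(u-w,v-h)
    o.append(cv2.resize(im[v-h:v+h,u-w:u+w],(400,440),interpolation=cv2.INTER_CUBIC))
cv2.imwrite("pics/g2.png",np.hstack(o)[:,:,::-1])
E
```

```text
t 4.67 p [ 0.4635 -0.333   0.2507] ty 1.22 F [ 0.4 -0.8 -1.1] w 0.0252 gf 59.4
-> 0.45,-0.05,0.3,45,8 8 rows
0.035,-0.001,-0.006,-5.5,0.02, 0.035,0.002,-0.006,-5.5,0.02, 0.035,0.006,-0.006,-5.5,0.02, 0.034,0.009,-0.006,-5.5,0.02, 0.033,0.013,-0.006,-5.4,0.02
0.032,0.016,-0.006,-5.5,0.02, 0.031,0.018,-0.007,-5.4,0.02, 0.028,0.021,-0.006,-5.5,0.02, 
-> 0.537,0.202,0.27,93.2,7 7 rows
0.017,0.034,0.004,-6.9,0.02, 0.012,0.036,0.004,-6.9,0.02, 0.008,0.037,0.004,-6.9,0.02, 0.003,0.038,0.004,-6.9,0.02, -0.001,0.038,0.005,-6.9,0.02
-0.006,0.038,0.004,-6.8,0.02, -0.01,0.038,0.005,-6.9,0.02, 
tcp px 250.09204552594204 218.6386835467509 hinge pred [[250.19809312 208.30550291]] row/col of crop 118.63868354675091 160.09204552594204
160 118
120 15
```

View pics/g2.png

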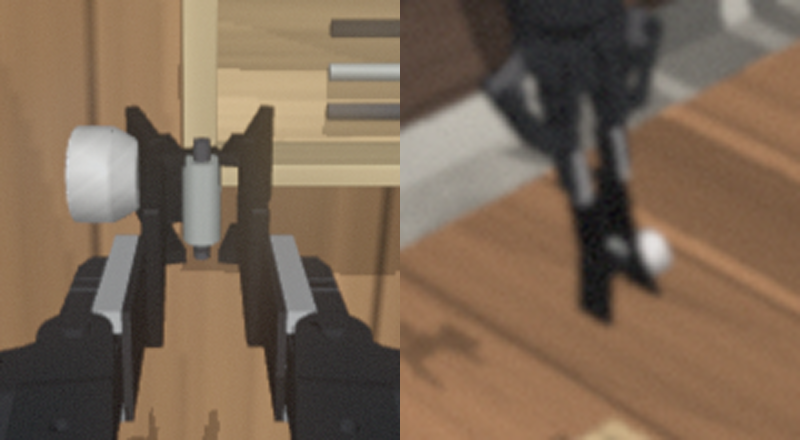

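>>> jog_arm(commands=[0.035,-0.001,-0.006,-5.5,0.02,0.035,0.002,-0.006,-5.5,0.02,0.035,0.006,-0.006,-5.5,0.02,0.034,0.009,-0.006,-5.5,0.02,0.033,0.013,-0.006,-5.4,0.02])

```text
time: 5.4
ee_pos: [0.4551, -0.156, 0.2788]
tcp_rot: [0.509, 0.861, 0.0, 0.0]
force: [0.2, 0.2, -1.3]
gripper_width: 0.0249
gripper_force: 59.4
```

>>> jog_arm(commands=[0.032,0.016,-0.006,-5.5,0.02,0.031,0.018,-0.007,-5.4,0.02,0.028,0.021,-0.006,-5.5,0.02,0.017,0.034,0.004,-6.9,0.02,0.012,0.036,0.004,-6.9,0.02])

```text
time: 6.02
ee_pos: [0.4749, 0.0222, 0.29]
tcp_rot: [0.267, 0.964, 0.0, 0.001]
force: [0.4, 0.1, -1.0]
gripper_width: 0.0247
gripper_force: 59.4
```

>>> jog_arm(commands=[0.008,0.037,0.004,-6.9,0.02,0.003,0.038,0.004,-6.9,0.02,-0.001,0.038,0.005,-6.9,0.02,-0.006,0.038,0.004,-6.8,0.02,-0.01,0.038,0.005,-6.9,0.02])

```text
time: 6.65
ee_pos: [0.5378, 0.2034, 0.2676]
tcp_rot: [-0.03, 1.0, 0.0, 0.0]
force: [0.4, -1.0, -1.0]
gripper_width: 0.0251
gripper_force: 59.4
```

```bash
python3 plan.py 0.02 0.538,0.202,0.2,93.2,5;  python3 - <<'E'
from h import *
from rig import r
c=r.get_calibration("wrist"); im=r.get_image("wrist"); np.savez("w30.npz",im=im,**c)
print(proj(c,[[.5444,.0754,.055],[.5373,.202,.145],[.6051,.2058,.145]])*1.5625)
cv2.imwrite("pics/w3.png",cv2.resize(im[:,:,::-1],(800,600),interpolation=cv2.INTER_CUBIC))
E
```

```text
t 6.65 p [0.5378 0.2034 0.2676] ty 93.45 F [ 0.4 -1.  -1. ] w 0.0251 gf 59.4
-> 0.538,0.202,0.2,93.2,5 5 rows
-0.0,-0.0,0.014,0.0,0.02, -0.0,-0.0,0.013,0.1,0.02, -0.0,-0.0,0.014,0.0,0.02, -0.0,-0.001,0.013,0.1,0.02, -0.0,-0.0,0.014,0.0,0.02

[[232.87225637 239.95061293]
 [392.44278717 266.62561704]
 [391.97695893 367.728021  ]]
```

View pics/w3.png

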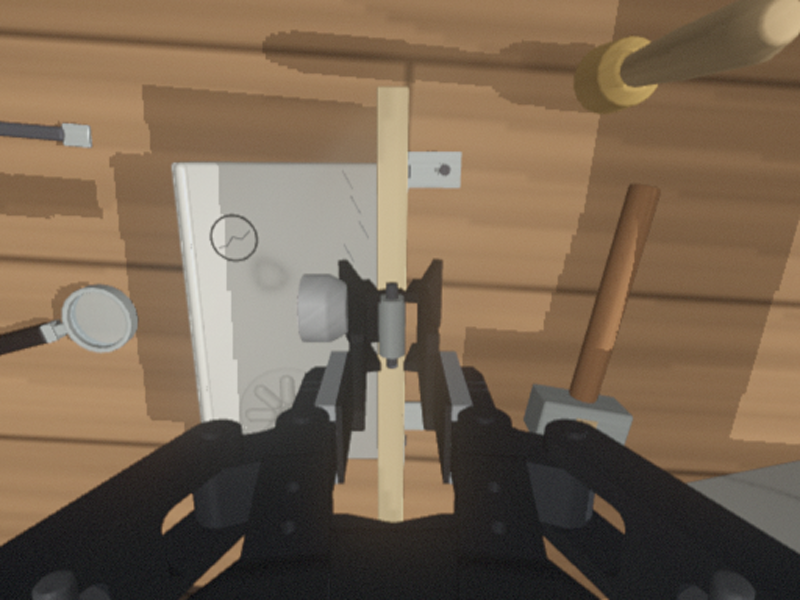

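The wrist view shows the ring at (233,238), within 2 px of prediction. The board is centred under the open jaws at col 392 and the head points to the stone side. I'll lower it.

>>> jog_arm(commands=[0,0,0.02,0,0.02,0,0,0.02,0.1,0.02,0,-0.001,0.02,0.1,0.02,0,0,0.015,0,0.02,0,0,0.005,0,0.02])

```text
time: 7.32
ee_pos: [0.5369, 0.2006, 0.1855]
tcp_rot: [-0.026, 1.0, -0.0, -0.001]
force: [-1.1, 0.7, -1.1]
gripper_width: 0.0248
gripper_force: 59.5
```

>>> jog_arm(commands=[0,0,0.002,0,0.02,0,0,0.002,0,0.02,0,0,0.002,0,0.02,0,0,0,0,0.02,0,0,0,0,0.02])

```text
time: 7.95
ee_pos: [0.5378, 0.2013, 0.1814]
tcp_rot: [-0.026, 1.0, 0.0, 0.0]
force: [0.5, -0.1, -1.3]
gripper_width: 0.0251
gripper_force: 59.5
```

>>> jog_arm(commands=[0,0,0.002,0,0.02,0,0,0.002,0,0.02,0,0,0.002,0,0.02,0,0,0,0,0.02,0,0,0,0,0.02])

```text
time: 8.57
ee_pos: [0.5392, 0.2014, 0.1786]
tcp_rot: [-0.026, 1.0, 0.0, 0.002]
force: [-2.7, -2.2, 11.9]
gripper_width: 0.0249
gripper_force: 61.5
```

>>> jog_arm(commands=[0,0,0.001,0,0.03,0,0,0,0,0.037,0,0,0,0,0.045,0,0,0,0,0.06,0,0,0,0,0.085])

```text
time: 9.2
ee_pos: [0.5375, 0.2011, 0.1738]
tcp_rot: [-0.026, 1.0, -0.0, -0.0]
force: [-0.2, 0.3, 0.1]
gripper_width: 0.0763
gripper_force: 0.0
```

>>> jog_arm(commands=[0,0,0,0,0.085,0,0,0,0,0.085,0,0,-0.03,0,0.085,0,0,-0.05,0,0.085,0,0,-0.04,0,0.085])

```text
time: 9.82
ee_pos: [0.5378, 0.2013, 0.2962]
tcp_rot: [-0.026, 1.0, 0.0, 0.001]
force: [-0.3, 0.6, -0.7]
gripper_width: 0.0853
gripper_force: 0.0
```

```bash
python3 plan.py 0.085
python3 - <<'E'
from h import *
from rig import r
o=[]
for n,w,h in (("wrist",100,110),("scene",60,66)):
    c=r.get_calibration(n); im=r.get_image(n); np.savez("w4"+n+"0.npz",im=im,**c); E=np.array([.5373,.202,.145]);u,v=proj(c,E)[0]
    u=int(np.clip(u,w,511-w)); v=int(np.clip(v,h,383-h))
    Z=np.array([[0,0,0],[0,0,.016],[0,0,.061],[0.0019,-.034,-.015]]); print(n,((proj(c,E+Z)-[u-w,v-h])*400/(2*w)).round(1).tolist())
    o.append(cv2.resize(im[v-h:v+h,u-w:u+w],(400,440),interpolation=cv2.INTER_CUBIC))
cv2.imwrite("pics/g4.png",np.hstack(o)[:,:,::-1])
E
```

```text
t 9.82 p [0.5378 0.2013 0.2962] ty 93.02 F [-0.3  0.6 -0.7] w 0.0853 gf 0.0
wrist [[200.5, 220.7], [200.7, 227.4], [201.3, 250.3], [138.4, 215.1]]
scene [[200.6, 221.1], [202.6, 206.0], [208.2, 161.7], [158.0, 211.2]]
```

View pics/g4.png

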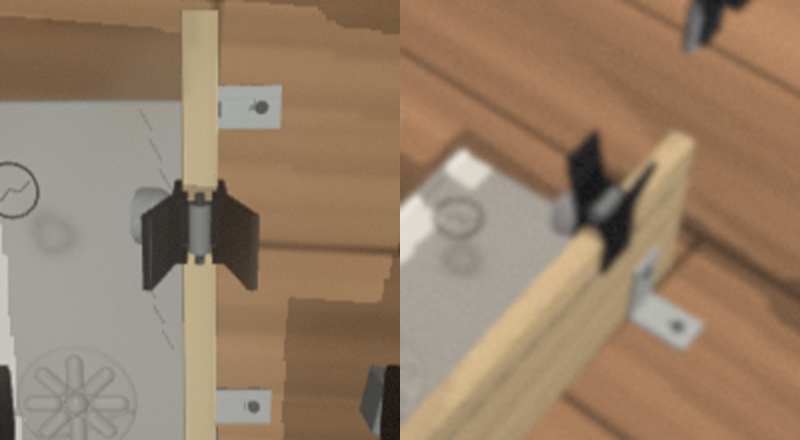

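The lamp is clipped on the board with its pin at (200,228) against a prediction of (201,227). The head is on the stone side, and the scene view's pin height matches full seating. Next is the loupe.

```bash
python3 plan.py 0.085 0.659,-0.134,0.2,18.4,10
```

```text
t 9.93 p [0.5403 0.2018 0.3007] ty 93.02 F [-0.7  0.3  0.2] w 0.0851 gf 0.0
-> 0.659,-0.134,0.2,18.4,10 10 rows
-0.01,-0.034,0.01,7.5,0.085, -0.014,-0.033,0.01,7.5,0.085, -0.019,-0.03,0.01,7.5,0.085, -0.022,-0.028,0.01,7.4,0.085, -0.026,-0.025,0.01,7.5,0.085
-0.029,-0.021,0.01,7.4,0.085, -0.031,-0.017,0.01,7.5,0.085, -0.033,-0.013,0.01,7.4,0.085, -0.035,-0.008,0.01,7.5,0.085, -0.035,-0.004,0.011,7.4,0.085
```

>>> jog_arm(commands=[-0.01,-0.034,0.01,7.5,0.085,-0.014,-0.033,0.01,7.5,0.085,-0.019,-0.03,0.01,7.5,0.085,-0.022,-0.028,0.01,7.4,0.085,-0.026,-0.025,0.01,7.5,0.085])

```text
time: 10.55
ee_pos: [0.5964, 0.0316, 0.243]
tcp_rot: [0.298, 0.955, -0.0, -0.0]
force: [-0.4, -0.2, 0.4]
gripper_width: 0.0851
gripper_force: 0.0
```

>>> jog_arm(commands=[-0.029,-0.021,0.01,7.4,0.085,-0.031,-0.017,0.01,7.5,0.085,-0.033,-0.013,0.01,7.4,0.085,-0.035,-0.008,0.01,7.5,0.085,-0.035,-0.004,0.011,7.4,0.085])

```text
time: 11.18
ee_pos: [0.6561, -0.1358, 0.1919]
tcp_rot: [0.587, 0.81, -0.0, -0.0]
force: [0.4, -0.2, 0.2]
gripper_width: 0.0848
gripper_force: 0.0
```

```bash
python3 plan.py
python3 - <<'E'
from h import *
from rig import r
c=r.get_calibration("wrist"); im=r.get_image("wrist"); np.savez("w50.npz",im=im,**c)
cv2.imwrite("pics/w5.png",cv2.resize(im[:,:,::-1],(800,600),interpolation=cv2.INTER_CUBIC))
hsv=cv2.cvtColor(im,cv2.COLOR_RGB2HSV); m=hsv[...,2]<70
print("pred lens,grip,end px",proj(c,[[.6365,-.0655,.014],[.6592,-.1338,.016],[.682,-.202,.016]]).round(1).tolist())
for b,s,cc in blobs(m,150):
    p=np.argwhere(b)[:,::-1].astype(float); w=ray(c,p,.014)[:,:2]; q=w.mean(0); u=np.linalg.svd(w-q,full_matrices=False)[2][0]; t=(w-q)@u; o=(w-q)@[-u[1],u[0]]
    print(s,"c",q.round(4),"ang",np.degrees(np.arctan2(u[1],u[0])).round(2),"len",np.ptp(t).round(4),"wid",np.ptp(o).round(4))
E
```

```text
t 11.18 p [ 0.6561 -0.1358  0.1919] ty 18.17 F [ 0.4 -0.2  0.2] w 0.0848 gf 0.0
pred lens,grip,end px [[254.3, 92.3], [254.3, 159.0], [254.5, 218.5]]
[ 77  57  32 127 554] c [ 0.478  -0.1472] ang -91.43 len 0.1448 wid 0.0055
[ 245  142   15   76 1072] c [ 0.6648 -0.1577] ang 108.49 len 0.0897 wid 0.0159
[    0   170   512   214 45988] c [ 0.7648 -0.3425] ang -158.09 len 0.7233 wid 0.3133
```

View pics/w5.png

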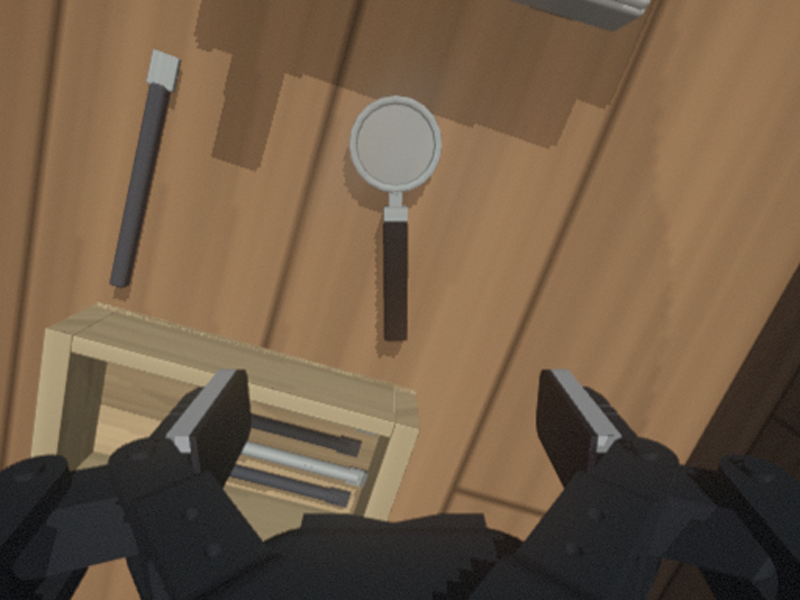

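The loupe lies clear at 108.5°: lens at (396,144), handle at cols 384–407, rows 222–340. The chisel is well to the left.

```bash
python3 plan.py 0.06 0.657,-0.133,0.02,18.5,7
```

```text
t 11.22 p [ 0.656  -0.1401  0.1898] ty 17.71 F [-3.8 -1.6 -1.3] w 0.0846 gf 0.0
-> 0.657,-0.133,0.02,18.5,7 7 rows
0.001,0.0,0.024,-0.1,0.06, 0.001,0.001,0.024,-0.1,0.06, 0.001,0.0,0.024,-0.1,0.06, 0.001,0.001,0.024,-0.1,0.06, 0.001,0.0,0.025,-0.1,0.06
0.001,0.001,0.024,-0.1,0.06, 0.0,0.0,0.025,-0.2,0.06,
```

>>> jog_arm(commands=[0,0,0.04,0,0.06,0,0,0.04,0,0.06,0,0,0.04,0,0.06,0,0,0,0,0.06,0,0,0,0,0.06])

```text
time: 11.85
ee_pos: [0.6569, -0.1349, 0.0745]
tcp_rot: [0.585, 0.811, 0.0, 0.001]
force: [0.1, 0.1, -0.0]
gripper_width: 0.06
gripper_force: 0.0
```

```bash
python3 plan.py 0.06 0.657,-0.133,0.005,18.5,4
```

```text
t 11.85 p [ 0.6569 -0.1349  0.0745] ty 18.43 F [ 0.1  0.1 -0. ] w 0.0600 gf 0.0
-> 0.657,-0.133,0.005,18.5,4 4 rows
0.0,0.0,0.017,-0.0,0.06, 0.001,0.0,0.017,-0.0,0.06, 0.0,0.0,0.018,-0.0,0.06, 0.001,0.001,0.017,-0.1,0.06,
```

>>> jog_arm(commands=[0.001,0,0.02,0,0.06,0.001,0,0.02,0,0.06,0,0,0.02,0,0.06,0,0,0.008,0,0.06,0,0,0,0,0.06])

```text
time: 12.48
ee_pos: [0.6547, -0.1326, 0.0038]
tcp_rot: [0.585, 0.811, -0.0, -0.001]
force: [0.4, -0.4, 0.4]
gripper_width: 0.0601
gripper_force: 0.0
```

>>> jog_arm(commands=[0,0,0,0,0.035,0,0,0,0,0.02,0,0,0,0,0.01,0,0,0,0,0.01,0,0,0,0,0.01])

```text
time: 13.1
ee_pos: [0.6556, -0.1328, 0.0053]
tcp_rot: [0.585, 0.811, 0.0, 0.0]
force: [-0.7, 0.5, 0.0]
gripper_width: 0.0097
gripper_force: 0.0
```

```bash
python3 plan.py
python3 - <<'E'
from h import *
from rig import r
o=[]
for n,w,h in (("wrist",100,110),("scene",40,44)):
    c=r.get_calibration(n); im=r.get_image(n); u,v=proj(c,[.6556,-.1328,.005])[0]; 
    u=int(np.clip(u,w,511-w)); v=int(np.clip(v,h,383-h)); print(u,v)
    if n=="wrist": print((proj(c,[[.6337,-.0648,.014],[.6566,-.133,.016]])-[u-w,v-h])*2)
    o.append(cv2.resize(im[v-h:v+h,u-w:u+w],(400,440),interpolation=cv2.INTER_CUBIC))
cv2.imwrite("pics/g6.png",np.hstack(o)[:,:,::-1])
E
```

```text
t 13.10 p [ 0.6556 -0.1328  0.0053] ty 18.42 F [-0.7  0.5  0. ] w 0.0097 gf 0.0
250 218
[[204.25491716 -35.08959095]
 [204.6135613  237.03035706]]
180 209
```

View pics/g6.png

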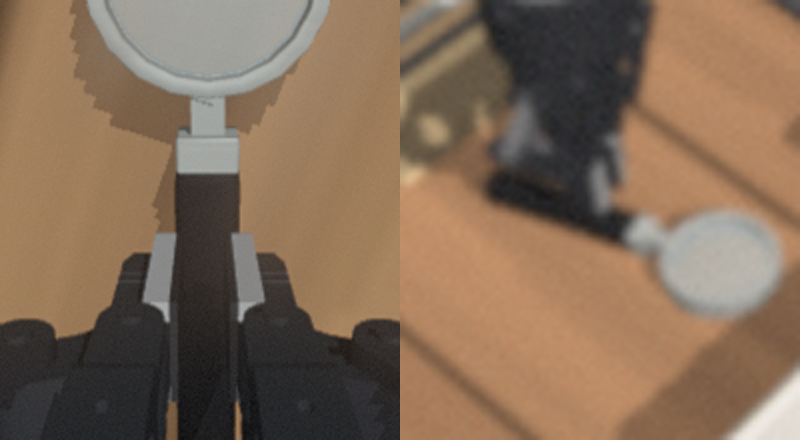

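The fingers straddle the handle properly but only just touch it, because the commanded 0.010 was reached. I'll close fully.

>>> jog_arm(commands=[0,0,0,0,0.0,0,0,0,0,0.0,0,0,0,0,0.0,0,0,0,0,0.0,0,0,0,0,0.0])

```text
time: 13.82
ee_pos: [0.6556, -0.1328, 0.0052]
tcp_rot: [0.585, 0.811, -0.0, -0.0]
force: [-0.3, -0.4, 1.3]
gripper_width: 0.0002
gripper_force: 0.0
```

```bash
cat > lens.py <<'E'
from h import *
from rig import r
def lens(n="wrist",z=.014,show=True):
    c=r.get_calibration(n); s=r.observe(); im=r.get_image(n); g=cv2.cvtColor(im,cv2.COLOR_RGB2GRAY)
    return c,s,im,g
if __name__=="__main__":
    c,s,im,g=lens(); print(s["time"],s["gripper_width"],s["gripper_force"],s["ee_pos"])
    hsv=cv2.cvtColor(im,cv2.COLOR_RGB2HSV)
    for row in (140,170,190,205,218,226,234,242):
        print(row,[int(x) for x in g[row,196:306:3]])
    m=(hsv[...,1]<50)&(hsv[...,2]>110); m[190:]=0
    for b,st,cc in blobs(m,300): print(st,cc)
E
python3 lens.py
```

```text
13.825 0.0001682122046762568 0.0 [ 0.6555539  -0.13279415  0.0052027 ]
140 [110, 105, 109, 112, 109, 111, 149, 161, 171, 174, 150, 141, 157, 154, 155, 156, 155, 154, 157, 154, 155, 154, 154, 155, 154, 156, 152, 150, 128, 156, 173, 167, 160, 136, 115, 136, 134]
170 [129, 131, 130, 103, 99, 99, 99, 98, 96, 97, 98, 97, 97, 99, 99, 98, 100, 160, 159, 159, 160, 161, 128, 102, 105, 108, 106, 130, 135, 136, 136, 132, 133, 130, 130, 128, 128]
190 [132, 129, 130, 127, 127, 124, 126, 123, 124, 124, 123, 124, 121, 95, 116, 162, 161, 163, 162, 161, 162, 161, 162, 161, 154, 136, 135, 133, 132, 132, 132, 129, 129, 129, 129, 128, 128]
205 [126, 125, 124, 125, 125, 124, 125, 123, 125, 124, 125, 94, 94, 99, 44, 47, 49, 53, 52, 55, 55, 58, 60, 57, 60, 132, 129, 129, 130, 128, 127, 129, 126, 128, 128, 128, 130]
218 [126, 126, 127, 126, 124, 123, 125, 124, 123, 124, 123, 114, 96, 99, 45, 46, 48, 52, 53, 51, 53, 56, 58, 60, 57, 130, 128, 128, 128, 126, 128, 125, 125, 126, 126, 130, 127]
226 [124, 123, 124, 125, 126, 124, 123, 126, 121, 122, 121, 97, 96, 99, 129, 134, 132, 132, 50, 53, 133, 133, 133, 127, 61, 132, 128, 126, 128, 125, 126, 123, 125, 127, 127, 126, 124]
234 [125, 123, 124, 124, 123, 123, 121, 122, 120, 122, 122, 76, 77, 78, 133, 132, 133, 129, 55, 55, 133, 132, 130, 129, 58, 98, 98, 124, 125, 124, 124, 125, 124, 125, 122, 123, 123]
242 [123, 127, 124, 125, 122, 125, 124, 122, 120, 50, 49, 52, 48, 65, 136, 133, 131, 128, 56, 50, 130, 131, 134, 132, 66, 59, 61, 62, 63, 124, 125, 125, 125, 124, 123, 124, 124]
[  191    24   127   166 13660] [253.76046852  96.39348463]
```

```bash
python3 - <<'E'
from h import *
from rig import r
from scipy.spatial.transform import Rotation as Ro
c=r.get_calibration("wrist"); s=r.observe(); R=Ro.from_quat(s["tcp_rot"]).as_matrix(); p=s["ee_pos"]
for h in (0,.005,.01,.015,.02,.03,.04):
    print(h,proj(c,[p+R@[.011,0.012,-h],p+R@[.011,-.012,-h]]).round(1).tolist())
d=load("w5")[1]
E
python3 - <<'E'
from h import *
im,d=load("w5");
E
```

```text
0 [[271.6, 200.6], [229.9, 200.6]]
0.005 [[272.2, 203.5], [229.3, 203.4]]
0.01 [[272.7, 206.5], [228.7, 206.5]]
0.015 [[273.4, 209.7], [228.0, 209.7]]
0.02 [[274.0, 213.1], [227.3, 213.1]]
0.03 [[275.5, 220.6], [225.7, 220.5]]
0.04 [[277.1, 229.0], [224.0, 229.0]]
```

The fingers shut above the handle without gripping it, so the real tips sit more than 11 mm above the nominal TCP. I'll reopen and descend under force watch.

>>> jog_arm(commands=[0,0,0,0,0.04,0,0,0,0,0.04,0,0,0.003,0,0.04,0,0,0.003,0,0.04,0,0,0.003,0,0.04])

```text
time: 14.5
ee_pos: [0.6554, -0.1328, -0.0042]
tcp_rot: [0.585, 0.811, -0.0, -0.0]
force: [0.5, -0.5, -0.3]
gripper_width: 0.0403
gripper_force: 0.0
```

>>> jog_arm(commands=[0,0,0.002,0,0.04,0,0,0.002,0,0.04,0,0,0,0,0.04,0,0,0,0,0.04,0,0,0,0,0.04])

```text
time: 15.12
ee_pos: [0.6557, -0.1328, -0.0076]
tcp_rot: [0.585, 0.811, 0.0, 0.0]
force: [-0.1, -1.5, -0.2]
gripper_width: 0.0398
gripper_force: 0.0
```

>>> jog_arm(commands=[0,0,0.002,0,0.04,0,0,0.001,0,0.04,0,0,0,0,0.02,0,0,0,0,0.0,0,0,0,0,0.0])

```text
time: 15.75
ee_pos: [0.6555, -0.1328, -0.0108]
tcp_rot: [0.585, 0.811, -0.0, -0.0]
force: [-0.0, -0.8, 0.3]
gripper_width: 0.0001
gripper_force: 0.0
```

>>> jog_arm(commands=[0,0,0,0,0.0,0,0,0,0,0.0,0,0,0,0,0.0,0,0,0,0,0.0,0,0,0,0,0.0])

```text
time: 16.38
ee_pos: [0.6555, -0.1328, -0.0108]
tcp_rot: [0.585, 0.811, -0.0, -0.0]
force: [0.7, -0.2, 0.5]
gripper_width: -0.0001
gripper_force: 0.0
```

```bash
python3 lens.py
python3 - <<'E'
from h import *
from rig import r
c=r.get_calibration("wrist"); print("pred lens, handle ends", proj(c,[[.6337,-.0648,.014],[.6337+.317*.052,-.0648-.948*.052,.016]]), "cam z",c["pose"][2,3])
for n in ("top","scene"):
    c=r.get_calibration(n); print(n,proj(c,[.6555,-.1328,.01]))
E
```

```text
16.375 -7.891334062891267e-05 0.0 [ 0.65552387 -0.13282078 -0.01081083]
140 [107, 109, 109, 147, 154, 162, 167, 141, 151, 150, 156, 154, 157, 154, 156, 155, 154, 156, 154, 156, 156, 154, 153, 153, 154, 154, 155, 155, 157, 155, 152, 119, 150, 168, 162, 159, 145]
170 [127, 105, 102, 100, 98, 99, 98, 97, 97, 98, 98, 96, 96, 96, 97, 97, 122, 159, 158, 159, 160, 160, 155, 100, 104, 105, 105, 107, 111, 109, 135, 134, 133, 133, 131, 132, 130]
190 [126, 128, 127, 124, 125, 125, 125, 127, 124, 126, 126, 122, 124, 96, 162, 163, 161, 163, 162, 161, 163, 161, 162, 161, 163, 132, 136, 133, 132, 133, 134, 130, 131, 131, 128, 128, 125]
205 [128, 124, 125, 125, 125, 123, 125, 124, 124, 122, 123, 104, 93, 90, 57, 73, 74, 75, 73, 78, 76, 79, 81, 82, 78, 105, 133, 130, 131, 132, 128, 127, 127, 128, 125, 126, 127]
218 [123, 124, 125, 125, 124, 123, 123, 121, 123, 124, 92, 93, 95, 91, 45, 47, 50, 52, 52, 53, 55, 60, 59, 62, 62, 89, 129, 131, 130, 129, 126, 127, 126, 127, 124, 124, 125]
226 [125, 123, 124, 125, 122, 124, 123, 122, 123, 121, 94, 94, 95, 91, 129, 134, 134, 127, 53, 55, 132, 134, 134, 126, 61, 88, 128, 129, 126, 126, 125, 125, 125, 125, 126, 125, 126]
234 [124, 125, 124, 124, 123, 122, 121, 121, 118, 121, 91, 74, 73, 69, 134, 132, 132, 130, 48, 55, 131, 131, 131, 130, 60, 83, 99, 124, 126, 125, 125, 123, 124, 124, 125, 127, 126]
242 [125, 123, 123, 121, 123, 123, 123, 121, 119, 50, 47, 51, 50, 61, 134, 132, 132, 126, 51, 52, 130, 130, 131, 130, 66, 60, 64, 63, 62, 121, 125, 121, 124, 123, 125, 126, 125]
[  184    15   141   175 16381] [253.87137537  94.03149991]
pred lens, handle ends [[252.28042129  89.85826291]
 [252.28373614 201.83995779]] cam z 0.15922623144414438
top [[319.57602653 146.56805026]]
scene [[180.54769997 207.89248164]]
```

>>> jog_arm(commands=[0,0,0.002,0,0.0,0,0,0.002,0,0.0,0,0,0.001,0,0.0,0,0,0,0,0.0,0,0,0,0,0.0])

```text
time: 17.05
ee_pos: [0.6559, -0.1329, -0.0111]
tcp_rot: [0.585, 0.811, -0.0, -0.0]
force: [-14.2, 4.6, 27.7]
gripper_width: -0.0002
gripper_force: 13.9
```

Pressing down with shut fingers met the handle's top at TCP −0.011, so the tips really are about 27 mm short of the nominal TCP. I'll open, go about 13 mm deeper and close.

>>> jog_arm(commands=[0,0,-0.005,0,0.0,0,0,0,0,0.04,0,0,0,0,0.04,0,0,0.004,0,0.04,0,0,0.004,0,0.04])

```text
time: 17.68
ee_pos: [0.6552, -0.1327, -0.0197]
tcp_rot: [0.585, 0.811, -0.0, -0.0]
force: [0.2, -0.1, -0.1]
gripper_width: 0.0398
gripper_force: 0.0
```

>>> jog_arm(commands=[0,0,0.003,0,0.04,0,0,0.002,0,0.04,0,0,0,0,0.04,0,0,0,0,0.04,0,0,0,0,0.04])

```text
time: 18.3
ee_pos: [0.6557, -0.1329, -0.0235]
tcp_rot: [0.585, 0.811, 0.0, 0.0]
force: [0.8, -0.8, 0.0]
gripper_width: 0.0399
gripper_force: 0.0
```

>>> jog_arm(commands=[0,0,0,0,0.02,0,0,0,0,0.01,0,0,0,0,0.0,0,0,0,0,0.0,0,0,0,0,0.0])

```text
time: 18.92
ee_pos: [0.6559, -0.1329, -0.0234]
tcp_rot: [0.585, 0.811, 0.0, 0.0]
force: [0.4, 0.3, 4.5]
gripper_width: 0.0162
gripper_force: 61.3
```

Gripped at 61 N. I'll lift it clear.

>>> jog_arm(commands=[0,0,-0.01,0,0.0,0,0,-0.03,0,0.0,0,0,-0.045,0,0.0,0,0,-0.045,0,0.0,0,0,-0.02,0,0.0])

```text
time: 19.55
ee_pos: [0.657, -0.1333, 0.1297]
tcp_rot: [0.585, 0.811, 0.001, 0.002]
force: [0.2, -0.2, -1.3]
gripper_width: 0.0161
gripper_force: 60.8
```

```bash
python3 plan.py 0.0 0.566,0.0076,0.125,18.5,5
cat > lw.py <<'E'
from h import *
from rig import r
from scipy.spatial.transform import Rotation as Ro
# lens centre from frame rim: fit ellipse to bright low-sat blob cut off below the neck
def rim(n,lo,hi,box):
    c=r.get_calibration(n); s=r.observe(); im=r.get_image(n); np.savez("last_"+n+"0.npz",im=im,**c)
    hsv=cv2.cvtColor(im,cv2.COLOR_RGB2HSV); u0,v0,u1,v1=box
    m=np.zeros(im.shape[:2],np.uint8); m[v0:v1,u0:u1]=((hsv[...,1]<lo)&(hsv[...,2]>hi))[v0:v1,u0:u1]
    m=cv2.morphologyEx(m,cv2.MORPH_CLOSE,np.ones((5,5))); k=np.ones((3,3)) if n!="wrist" else np.ones((25,25)); m=cv2.morphologyEx(m,cv2.MORPH_OPEN,cv2.getStructuringElement(cv2.MORPH_ELLIPSE,k.shape))
    b=max(blobs(m,50),key=lambda b:b[1][4]); cn=max(cv2.findContours(b[0].astype(np.uint8),0,1)[0],key=len)
    return c,s,b[1],cv2.fitEllipse(cv2.convexHull(cn) if n=="wrist" else cn)
E
python3 - <<'E'
from lw import *
c,s,b,e=rim("wrist",50,110,(120,0,400,215)); print(b,e); print("depth from dia",.064*311.7/max(e[1]))
p=s["ee_pos"]
for z in (p[2]+.0304,p[2]+.036): 
    w=ray(c,e[0],z)[0]; print("lens",w.round(4),"rel tcp",(w-p).round(4),np.hypot(*(w-p)[:2]))
for n in ("top","scene"):
    c=r.get_calibration(n); print(n,proj(c,w).round(1))
E
```

```text
t 19.55 p [ 0.657  -0.1333  0.1297] ty 18.42 F [ 0.2 -0.2 -1.3] w 0.0161 gf 60.8
-> 0.566,0.0076,0.125,18.5,5 5 rows
0.032,-0.008,0.001,-0.0,0.0, 0.033,-0.008,0.001,-0.0,0.0, 0.032,-0.009,0.001,-0.0,0.0, 0.033,-0.008,0.001,-0.0,0.0, 0.032,-0.009,0.001,-0.1,0.0

[  175     7   154   166 19634] ((251.80792236328125, 88.3646011352539), (153.8737335205078, 163.35760498046875), 1.7667263746261597)
depth from dia 0.12211736332927446
lens [ 0.6347 -0.0648  0.1601] rel tcp [-0.0223  0.0685  0.0304] 0.07201025227071596
lens [ 0.6347 -0.0649  0.1657] rel tcp [-0.0223  0.0683  0.036 ] 0.07189417312373969
top [[298.8 143.6]]
scene [[196.7 175.5]]
```

>>> jog_arm(commands=[0.032,-0.008,0,0,0.0,0.033,-0.008,0,0,0.0,0.032,-0.009,0,0,0.0,0.033,-0.008,0,0,0.0,0.032,-0.009,0,0,0.0])

```text
time: 20.23
ee_pos: [0.5625, 0.0087, 0.124]
tcp_rot: [0.585, 0.811, -0.001, -0.002]
force: [0.1, 0.4, -0.8]
gripper_width: 0.0162
gripper_force: 60.8
```

>>> jog_arm(commands=[0,0,0.012,0,0.0,0,0,0.012,0,0.0,0,0,0.012,0,0.0,0,0,0,0,0.0,0,0,0,0,0.0])

```text
time: 20.85
ee_pos: [0.5648, 0.0072, 0.0901]
tcp_rot: [0.585, 0.811, -0.0, -0.0]
force: [0.6, -0.8, -1.0]
gripper_width: 0.0165
gripper_force: 60.9
```

```bash
python3 plan.py 0.0 0.5663,0.007,0.0846,18.5,2
python3 - <<'E'
from lw import *
s=r.observe(); p=np.array(s["ee_pos"]); L=p+[-.0223,.0685,.0304]; R=Ro.from_quat(s["tcp_rot"]); print("tool z",R.as_matrix()[:,2].round(4),"lens pred",L)
for n in ("wrist","top","scene"):
    c=r.get_calibration(n); im=r.get_image(n); np.savez("last_"+n+"0.npz",im=im,**c); print(n,"lens",proj(c,L).round(1),"ring",proj(c,[.544,.0755,.055]).round(1))
    g=cv2.cvtColor(im,cv2.COLOR_RGB2GRAY); 
    # rim = bright-edged ellipse; ascii cross-sections
    u,v=proj(c,L)[0]; k=1 if n!="wrist" else 5
    print(" H",[int(x) for x in g[int(round(v)),int(u)-20*k:int(u)+21*k:k]]); print(" V",[int(x) for x in g[max(0,int(v)-20*k):int(v)+21*k:k,int(round(u))]])
E
```

```text
t 20.85 p [0.5648 0.0072 0.0901] ty 18.38 F [ 0.6 -0.8 -1. ] w 0.0165 gf 60.9
-> 0.5663,0.007,0.0846,18.5,2 2 rows
-0.0,0.001,0.003,-0.1,0.0, -0.001,0.0,0.003,-0.0,0.0, 
tool z [-1.e-04  0.e+00 -1.e+00] lens pred [0.54249433 0.07566685 0.12052749]
wrist lens [[251.6  88.1]] ring [[253.8  91.8]]
 H [99, 98, 187, 192, 191, 162, 167, 110, 160, 181, 180, 181, 181, 181, 178, 181, 181, 181, 179, 180, 169, 182, 181, 181, 182, 182, 151, 179, 178, 178, 178, 177, 175, 108, 166, 165, 158, 159, 157, 158, 158]
 V [153, 153, 127, 128, 93, 158, 180, 182, 180, 179, 180, 179, 155, 181, 181, 167, 181, 175, 180, 166, 181, 181, 180, 180, 145, 189, 192, 192, 192, 197, 191, 154, 175, 162, 150, 161, 161, 162, 160]
top lens [[240.2 182.3]] ring [[241.6 184.1]]
 H [182, 182, 182, 182, 183, 183, 183, 168, 108, 89, 92, 87, 69, 67, 91, 93, 91, 79, 46, 35, 47, 121, 185, 203, 204, 208, 208, 201, 194, 207, 208, 206, 199, 173, 161, 179, 164, 145, 118, 111, 105]
 V [87, 86, 86, 82, 77, 68, 61, 59, 53, 47, 40, 37, 38, 37, 35, 33, 32, 35, 34, 41, 47, 47, 58, 72, 83, 123, 129, 151, 156, 137, 157, 173, 151, 183, 185, 184, 184, 184, 185, 184, 184]
scene lens [[266.3 195.2]] ring [[265.8 212.6]]
 H [105, 105, 109, 109, 108, 106, 114, 136, 163, 178, 182, 184, 184, 185, 181, 174, 178, 181, 187, 202, 216, 221, 223, 222, 217, 212, 203, 194, 188, 183, 172, 155, 133, 115, 107, 104, 110, 114, 118, 124, 128]
 V [128, 133, 133, 134, 132, 132, 132, 133, 139, 156, 166, 161, 160, 169, 174, 177, 177, 182, 187, 202, 216, 221, 224, 224, 222, 220, 212, 197, 180, 159, 147, 140, 133, 141, 155, 164, 164, 156, 155, 159, 162]
```

Run:
```python
from lw import *
s=r.observe(); p=np.array(s["ee_pos"]); c=r.get_calibration("wrist")
a=np.linspace(0,2*np.pi,200); ax=np.array([-.0223,.0685,0])/.072; ay=np.array([-ax[1],ax[0],0])
for dz in (.0264,.0304,.0344):
  for tilt in (0,.04):
    x=ax*np.cos(tilt)-np.array([0,0,np.sin(tilt)]); n=np.cross(x,ay)*np.sign(np.cross(x,ay)[2])
    P=np.vstack([p+[0,0,dz]+.072*x+.032*(np.cos(a)[:,None]*x+np.sin(a)[:,None]*ay)+h*n for h in (-.007,.007)])
    q=proj(c,P); print(dz,tilt,"cols %.1f..%.1f rows %.1f..%.1f"%(q[:,0].min(),q[:,0].max(),q[:,1].min(),q[:,1].max()))
print("seen lifted: cols 174.5..328.5 rows 6.5..172.5(neck cut)")
```

```text
0.0264 0 cols 175.0..328.5 rows 1.9..163.1
0.0264 0.04 cols 176.6..326.8 rows 4.3..161.8
0.0304 0 cols 172.7..330.8 rows -1.2..165.0
0.0304 0.04 cols 174.4..329.1 rows 1.4..163.6
0.0344 0 cols 170.2..333.3 rows -4.5..167.0
0.0344 0.04 cols 172.0..331.5 rows -1.7..165.6
seen lifted: cols 174.5..328.5 rows 6.5..172.5(neck cut)
```

Run:
```python
from lw import *
s=r.observe(); p=np.array(s["ee_pos"]); c=r.get_calibration("wrist")
a=np.linspace(0,2*np.pi,200); ax=np.array([-.0223,.0685,0])/.072; ay=np.array([-ax[1],ax[0],0])
for dz in (.0178,.0244,.0264,.0284,.0304,.0324):
  for hh in (0,):
    P=p+[0,0,dz]+.072*ax+.032*(np.cos(a)[:,None]*ax+np.sin(a)[:,None]*ay); q=proj(c,P); print(dz,"w %.1f rows %.1f..%.1f c %.1f"%(np.ptp(q[:,0]),q[:,1].min(),q[:,1].max(),q[:,1].mean()))
im=np.load("last_wrist0.npz")["im"]; g=cv2.cvtColor(im,cv2.COLOR_RGB2GRAY).astype(int)
print("col252 rows0-20",g[0:22,252]); print("neck rows",g[150:200:2,252]); 
for row in (70,88,100): print(row,"L",g[row,160:200:2],"R",g[row,300:345:2])
# sat for rim
S=cv2.cvtColor(im,cv2.COLOR_RGB2HSV)[...,1].astype(int); print("S col252",S[0:22,252]); print("S88",S[88,160:200:2],S[88,300:345:2])
```

```text
0.0178 w 137.6 rows 12.2..156.6 c 86.2
0.0244 w 143.9 rows 8.2..159.2 c 85.7
0.0264 w 145.9 rows 6.8..160.0 c 85.5
0.0284 w 148.0 rows 5.5..160.8 c 85.3
0.0304 w 150.1 rows 4.1..161.7 c 85.1
0.0324 w 152.3 rows 2.6..162.6 c 84.9
col252 rows0-20 [153 151 153 152 152 153 151 133 126 126 127 126 128 128 127 128 127 125
 124 110  93  85]
neck rows [191 187 161 152 138 175 177 166 157 145 150 161 162 162 161 161 161 161
 161 161 160 133 174 159 164]
70 L [ 94 131 147 154 152 154 152 153 145 168 172 168 164 162 107  84 152 160
 182 180] R [174 177 175 173 171 155 124 106 129 161 164 163 166 165 145 146 148 151
 152 153 155 154 157]
88 L [177 192 191 192 192 194 192 187 162 170 168 165 164 110 101 158 176 180
 181 180] R [178 179 178 177 177 177 163 154 108 127 165 164 163 165 162 156 157 157
 159 158 159 158 160]
100 L [192 193 191 192 192 193 193 195 155 164 170 170 154 110  85 144 163 195
 194 194] R [180 180 180 180 179 178 161 132 108 164 166 166 166 164 155 161 160 161
 158 161 159 162 160]
S col252 [12 12 12 13 13 15 12  6  8  6  6  8  8  6  8  8  8  8  8  9  5 15]
S88 [13 12 12 12 12 10 13 12  5  6  8  8  5  5 10 16 11  8 11 10] [10  8 11 10 10 10 12 15  9 10  6  6  6  8  6 10 13 10 11 10 13 13 13]
```

>>> jog_arm(commands=[0,0.001,0.003,0,0.0,0,0,0.0025,0,0.0,0,0,0,0,0.0,0,0,0,0,0.0,0,0,0,0,0.0])

```text
time: 21.62
ee_pos: [0.5655, 0.0079, 0.0848]
tcp_rot: [0.585, 0.811, 0.0, 0.0]
force: [0.2, 1.0, -0.9]
gripper_width: 0.0163
gripper_force: 60.9
```

Run:
```python
from lw import *
s=r.observe(); p=np.array(s["ee_pos"]); print(s["time"],p.round(4),"lens",(p+[-.0223,.0685,.0304]).round(4),"F",s["force"].round(1),"v",abs(s["qvel"]).max())
# lamp still on: dark pixels round the lamp place, top view
c=r.get_calibration("scene"); im=r.get_image("scene"); old=np.load("w4scene0.npz")["im"]; u,v=map(int,proj(c,[.537,.202,.17])[0]); print("scene diff at lamp",np.abs(im[v-20:v+20,u-12:u+20].astype(int)-old[v-20:v+20,u-12:u+20]).mean())
```

```text
21.625 [0.5655 0.0079 0.0848] lens [0.5432 0.0764 0.1152] F [ 0.2  1.  -0.9] v 0.0011584287844015688
scene diff at lamp 3.730208333333333
```

```bash
python3 -c "
from rig import r
print(r.close_job())"
```

```text
the job is handed in; nothing more can be done
None
```

The job is handed in at 21.6 s: the lamp is clipped fully down on the board straight across from the ring, and the loupe is held level about 1 mm off the ring's centre, with the lens at 115 mm. To find the handle height, I pressed the shut fingers on the loupe with about 28 N while it lay on the bench.

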